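Re-zero a ratchet test clamp, click it on four and hold

ROBOT

A 7-joint arm with a two-finger parallel gripper is mounted at the origin on the work surface. World frame = base frame: x ahead of the robot, y to its left, z up, the work surface at z = 0. Lengths are in m, angles in rad, forces in N, time in s.
With the tool pointing down it reaches from about 0.425 to 1.025 m from the base axis. Payload 9.4 kg.
Tool frame: the origin (TCP) lies at the very end of the fingers, on their centre line; the grasp point (between the pads) lies bot.tcp_to_grasp behind it (bot.tcp_to_grasp is the distance from the TCP to the grasp point, in m); z points along the fingers, y is the line along which they close (so a half turn about z gives the same grasp; the last joint's range is limited). The gripper opens to 85 mm and grips with 20 to 120 N. Pads are 22 mm wide; open, the fingers measure 114 mm over their backs; the gripper's body (76 mm by 85 mm) begins 54 mm behind the grasp point. The pads swing forward as they close: fully open they stand 13 mm farther back than shut.
Start: joints at [-1.268, 0.599, -0.003, 1.599, 0.002, 0.943, -0.08], TCP at [0.269, 0.673, 0.231] pointing down, gripper open.
Joint ranges: [-2.57, 2.57], [-0.35, 1.97], [-1.29, 1.29], [0.11, 2.56], [-1.05, 4.19], [0.11, 1.86], [-2.63, 2.63]. Speed limits (rad/s): [2.22, 2.22, 3.01, 3.01, 3.14, 3.14, 3.14].

INTERFACE

Orientations are given as a unit quaternion [x, y, z, w].
In Python, from rig import bot, camrig gives the robot as it stands (bot), with the cameras (camrig).
- The arm moves only by the shell command python3 shift.py 'ROWS'. ROWS is a JSON list of rows, 1 to 20 of them, each of 7 numbers: a rotation vector rx, ry, rz in rad, then dx, dy, dz in m, then the finger opening in m; each row shifts and turns the commanded pose from where the row before left it, along the tool's axes as they then stand; what a row does not reach is not made up. A row lasts 1/12 s, in which the tool goes at most 0.0417 m and 0.125 rad, less where a joint would pass 70% of its speed; a pose out of reach is approached as far as the arm can. The fingers move at their own pace and stop on an object; the grip force is fixed at half the most. Time passes only in rows, so rows that do not move let the fingers close. It prints the time, the measured TCP pose, the force, the opening and the grip force at its end.
- bot.get_obs(): the state, without advancing time (a new reading comes with each control period).
- camrig.capture(name): name is "scene" or "top" or "wrist"; returns the picture (420x560x3 uint8, blue, green, red); there is no depth.
- camrig.get_calibration(name): a dict with "vfov" (degrees; the focal length in pixels is half the picture's height over the tangent of half this angle, whatever the lens; pixels are square), "cx", "cy" (the principal point, pixels), "k1" (the pictures are not rectified: a ray, as slopes to the right and down, at radius r is drawn at 1 + k1 r^2 times it, then the intrinsics apply), "rvec" (rotation vector, rad) and "tvec" (3), from world to camera coordinates, as OpenCV has them. Camera axes: x right, y down, z forward; pixel columns grow to the right and rows downward; lengths in m; the calibration is good to about 2 mm. A picture is of the moment at which its call begins: read the wrist's pose just before it. get_calibration takes no time and is no camera call; for the wrist camera it gives the pose at the moment of the call.
- bot.sign_off(): hands the job in; it is judged then, once.
The state is a dict: "time_s": time; "joint_pos": joint angles; "qvel": joint speeds; "joint_efforts": joint torques, N m; "position": TCP position; "tool_rot": TCP orientation; "wrist_force": force on the tool from outside, world axes, zero at the start; "ft_torque": the same for the moment, N m; "opening": finger opening in m; "grip_force": force on a finger pad.
Only numpy, scipy, OpenCV 4.12 (cv2) and the standard library are available. Lean on these libraries where they do the work, as an engineer would, in place of code of your own. Each camera call takes 0.05 s, during which the arm holds its last target. There are 200 camera calls.

TASK

Press the clamp's release plunger right down to its stop and keep it down until the lever has sprung all the way home, then let the plunger come up. Now pull the lever forward by its knob exactly four clicks from home, never reaching a fifth, and finish while still holding the lever there yourself, a few millimetres past the fourth click so that your hand and not the ratchet takes the spring. Leave the other things on the bench where they are.

Things in the scene. Friction and masses are not known exactly. Their poses are not given: they have to be found in the camera images.
- clamp: Ratchet test clamp fixed to the bench: aluminium base plate 210 x 165 x 12 mm with pivot post, steel lever, plunger and a white power module in a black nest (52 mm high). Origin on the lever's pivot axis at bench level, z up. In its frame the plate spans x -70..140, y -105..60 mm; plunger on the -y side, lever arm on the +y side, module at +x. Its -x side faces the robot, within 20 degrees.
- lever (a joint): Turn of the lever, rad: 0 = home stop, grows counter-clockwise from above (knob moves to the clamp's -x, towards the robot); end stop 1.2. Five ratchet teeth, one every 0.2 rad: the pull needed rises over the 0.1 rad before 0.2, 0.4, .. 1.0 and drops off (the click) within 0.04 past each. Starts on tooth 1 to 3. Turns back past a tooth only while the plunger is down.
- lever_pivot (a point): Top of the lever's pivot, 82 mm above the bench. A spring turns the lever home: 2.5 N at the knob at home, 4.3 N at 0.85 rad; a tooth adds 3 to 4 N, then the pull drops by 5 N or more. Let go after click n, the lever falls back onto the tooth at about 0.2 n + 0.04 rad (fourth: 0.84). Held a few mm past the fourth click, off the tooth, is 0.86 to 0.99 rad; 0.01 rad is 1.2 mm at the knob.
- lever_knob (a point): Centre of the top of the lever's upright round black knob: 22 mm in diameter, 40 mm tall, top 112 mm above the bench, standing on the flat arm (18 mm wide, its top 72 mm above the bench), 120 mm from the pivot axis. With the lever home it is at x +58, y +105 mm in the clamp's frame; it moves level on a circle about the pivot and may turn in the fingers.
- plunger (a joint): How far the release plunger is pressed down, m: 0 = up, 0.010 = on its stop. Its spring takes 8 N to start and 13 N at the stop, plus up to 3 N of rubbing. Past about 0.005 it frees the lever, which swings home in under a second. Let go, it springs up again. It also dips 3 to 4 mm and pops up with each click of the lever.
- plunger_top (a point): Centre of the top of the release plunger's head: a black mushroom head 32 mm in diameter (flat top about 26 mm) on a vertical steel stem, top 102 mm above the bench when up; in the clamp's frame at x 0, y -82 mm. Press straight down.
- heatsink: Bystander: loose finned aluminium heatsink 60 x 40 x 32 mm lying beside the clamp's -y side. Origin at the centre of its underside.
- screwdriver: Bystander: loose screwdriver 170 mm long lying on the bench on the clamp's robot side, about 30 mm high. Origin under its middle.
- wrench: Bystander: loose flat wrench 170 mm long lying on the bench to the robot's right.
- tester: Bystander: loose hand-held tester 150 x 85 x 45 mm, black and orange, lying to the robot's left.
- mug: Bystander: white mug, 90 mm tall, to the robot's left.
- spray: Bystander: grey spray can 52 mm in diameter, 150 mm tall, at the far left.

How it is judged:
By the outcome, as a careful person would: the job done as asked, in the order asked, and still so for the second after the job is handed in, while the arm keeps its last pose, push and grip.
It also fails if it takes over 69 s, if anything falls off the work surface, if the arm or the gripper's body presses on something with over 40 N, if the wrist force passes 120 N, or if a joint passes its speed limit or range.

## Working session

There is one attempt and no reset: what is moved stays moved. The work goes in short steps, Python scripts to look and compute and a shell command to move; the robot and the scene stay as the last step left them, time stands still between calls to the robot, and variables do not carry over. Pictures are saved under pics/ and viewed, at most 10 in all, crops included, and the job is handed in when it is done.

```bash
ls; mkdir -p pics; python3 - <<'E'
from rig import bot, camrig
import cv2
for n in("top","scene"):
    cv2.imwrite(f"pics/{n}1.png",camrig.capture(n))
    print(n,camrig.get_calibration(n))
print(bot.get_obs(),bot.tcp_to_grasp)
E
```

```text
pics
rig.py
shift.py
top {'vfov': 49.69914171544882, 'cx': 285.11062426528326, 'cy': 216.4863282930901, 'k1': 0.051986110332297865, 'rvec': array([ 2.15251846, -2.1568312 ,  0.17049832]), 'tvec': array([0.02727556, 0.54039068, 1.16621024])}
scene {'vfov': 42.69517169446999, 'cx': 281.9457114279299, 'cy': 200.26488200934327, 'k1': -0.13899488428086096, 'rvec': array([ 1.45929264,  2.29119225, -0.7612747 ]), 'tvec': array([ 0.21168821, -0.3300188 ,  2.03052909])}
{'time_s': 0.1, 'joint_pos': array([-1.26769563,  0.60006185, -0.00253216,  1.60006259,  0.00179471,
        0.94290324, -0.07979022]), 'qvel': array([-0.00082671, -0.00196938,  0.00266683, -0.00104185, -0.00049012,
        0.00019944,  0.00157539]), 'joint_efforts': array([ 6.02341242e-03, -7.77989531e+01,  1.57002367e+00, -2.58624119e+01,
        1.26026987e-02,  5.55818406e-03, -3.88493368e-05]), 'position': array([0.26864129, 0.6729288 , 0.23048685]), 'tool_rot': array([ 1.88733529e-01,  9.82028076e-01, -7.13212123e-04, -6.82674587e-05]), 'wrist_force': array([ 0.21184022, -1.0418466 ,  0.83563369]), 'ft_torque': array([-0.00404602,  0.00891366, -0.03978632]), 'grip_force': 0.0, 'opening': 0.08558241820708387} 0.0187
```

View pics/top1.png

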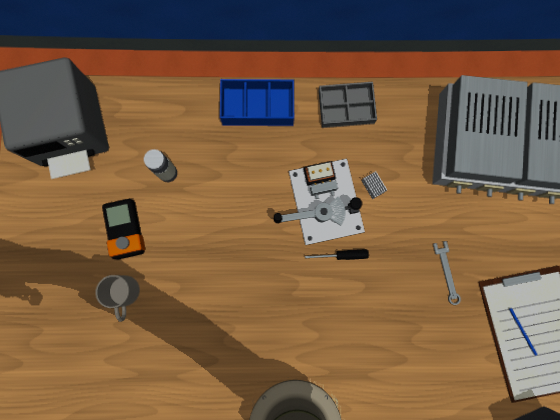

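View pics/scene1.png

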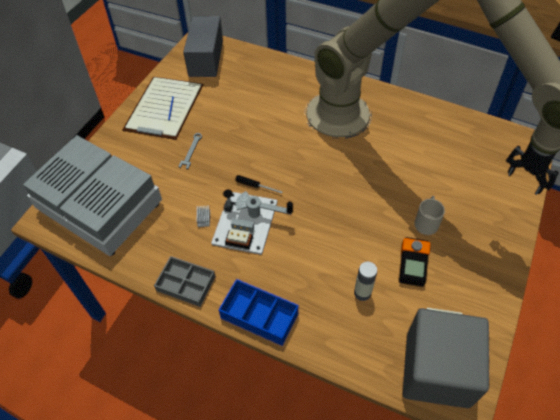

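The top view shows the pivot near (323,211), the plunger near (355,205) and the knob near (278,218). The heatsink is at (374,184) and the screwdriver at (337,254). I'll enlarge a crop for better readings.

```bash
cat > h.py <<'E'
import numpy as np,cv2
from rig import bot, camrig
from scipy.spatial.transform import Rotation as R
def cam(n,c=None):
    c=c or camrig.get_calibration(n); f=210/np.tan(np.radians(c['vfov']/2))
    return c,np.array([[f,0,c['cx']],[0,f,c['cy']],[0,0,1]])
def unproj(n,uv,z,c=None):
    # radial model on slopes: k1
    c,K=cam(n,c); p=cv2.undistortPoints(np.array([[uv]],float),K,np.array([c['k1'],0,0,0.]))[0,0]
    M=cv2.Rodrigues(c['rvec'])[0]; o=-M.T@c['tvec']; d=M.T@np.array([*p,1]); return o+d*(z-o[2])/d[2]
def proj(n,P,c=None):
    c,K=cam(n,c); return cv2.projectPoints(np.atleast_2d(np.array(P,float)),c['rvec'],c['tvec'],K,np.array([c['k1'],0,0,0.]))[0][:,0]
def totool(v): return R.from_quat(bot.get_obs()['tool_rot']).inv().apply(v)
E
python3 - <<'E'
import cv2
i=cv2.imread('pics/top1.png')[140:280,260:400]; a=cv2.resize(i,(600,600),interpolation=cv2.INTER_CUBIC)
cv2.imwrite('pics/c1.png',a)
E
```

```text
(no output)
```

View pics/c1.png

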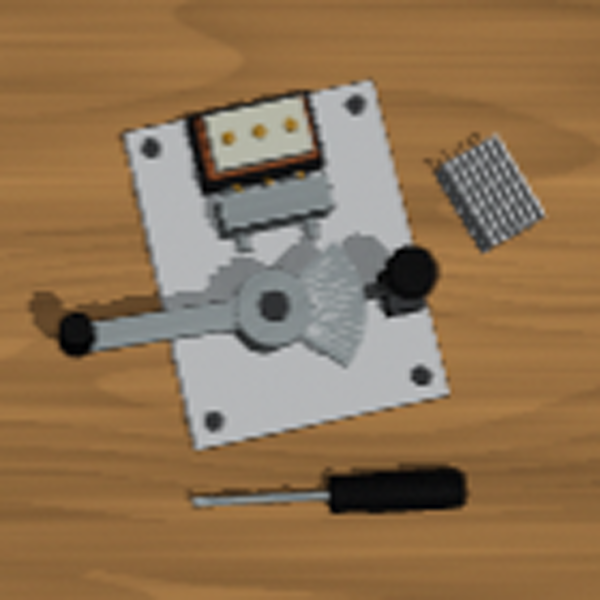

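The crop shows the pivot cap at (274,306), the plunger head at (412,270), the knob at (76,334), and the plate corners at (123,133), (375,80), (449,396) and (197,449).

```bash
python3 - <<'E'
from h import *
s=600/140
px=lambda u,v:((u+.5)/s-.5+260,(v+.5)/s-.5+140)
P=unproj('top',px(274,306),.082);Q=unproj('top',px(412,270),.102);K=unproj('top',px(76,334),.112)
print(P,Q,K,'PQ',np.linalg.norm((P-Q)[:2]),'PK',np.linalg.norm((P-K)[:2]))
cr=[unproj('top',px(*c),.012) for c in((123,133),(375,80),(449,396),(197,449))]
loc=np.array([[.140,.060],[.140,-.105],[-.070,-.105],[-.070,.060]])
w=np.array(cr)[:,:2]
# rigid fit with pivot, plunger
L=np.vstack([loc,[[0,0],[0,-.082]]]);W=np.vstack([w,P[:2],Q[:2]])
Lc,Wc=L-L.mean(0),W-W.mean(0)
th=np.arctan2((Lc[:,0]*Wc[:,1]-Lc[:,1]*Wc[:,0]).sum(),(Lc*Wc).sum())
Rm=np.array([[np.cos(th),-np.sin(th)],[np.sin(th),np.cos(th)]]);t=W.mean(0)-Rm@L.mean(0)
print('th',th,'t',t,'res mm',(W-(L@Rm.T+t))*1e3)
print('plunger',t+Rm@[0,-.082],'knob home',t+Rm@[.058,.105])
k=Rm.T@(K[:2]-t);print('lever',np.arctan2(k[1],k[0])-np.arctan2(.105,.058))
for a in (0,.9):
    q=np.arctan2(.105,.058)+a; print(a,t+Rm@(.12*np.array([np.cos(q),np.sin(q)])),q+th)
o=bot.get_obs();print(R.from_quat(o['tool_rot']).as_matrix())
E
```

```text
[ 0.54827438 -0.07180575  0.082     ] [ 0.56658431 -0.15154034  0.102     ] [0.52722317 0.04669929 0.112     ] PQ 0.08180988924347005 PK 0.12036028502421794
th 0.21138639709777302 t [ 0.54837687 -0.07199154] res mm [[-0.94049001  0.50499469]
 [-0.53609785 -1.03004268]
 [-0.37076427  0.81453446]
 [ 0.94728857 -1.10122797]
 [-0.10249406  0.1857844 ]
 [ 1.00255761  0.6259571 ]]
plunger [ 0.56558176 -0.1521663 ] knob home [0.58305521 0.04284057]
lever 0.46965628847107666
0 [0.58306846 0.04288445] 1.2775133645199699
0.9 [0.47995605 0.02659138] 2.17751336451997
[[-9.28759301e-01  3.70683152e-01 -4.03295205e-04]
 [ 3.70683346e-01  9.28758293e-01 -1.37501994e-03]
 [-1.35132960e-04 -1.42655738e-03 -9.99998973e-01]]
```

```bash
r='[0,0,0,-0.02645,-0.0298,0,0]'; python3 shift.py '[[0,0,0,-0.02645,-0.0298,0,0],[0,0,0,-0.02645,-0.0298,0,0],[0,0,0,-0.02645,-0.0298,0,0],[0,0,0,-0.02645,-0.0298,0,0],[0,0,0,-0.02645,-0.0298,0,0],[0,0,0,-0.02645,-0.0298,0,0],[0,0,0,-0.02645,-0.0298,0,0],[0,0,0,-0.02645,-0.0298,0,0],[0,0,0,-0.02645,-0.0298,0,0],[0,0,0,-0.02645,-0.0298,0,0],[0,0,0,-0.02645,-0.0298,0,0]]'
python3 shift.py '[[0,0,0,-0.02645,-0.0298,0,0],[0,0,0,-0.02645,-0.0298,0,0],[0,0,0,-0.02645,-0.0298,0,0],[0,0,0,-0.02645,-0.0298,0,0],[0,0,0,-0.02645,-0.0298,0,0],[0,0,0,-0.02645,-0.0298,0,0],[0,0,0,-0.02645,-0.0298,0,0],[0,0,0,-0.02645,-0.0298,0,0],[0,0,0,-0.02645,-0.0298,0,0],[0,0,0,-0.02645,-0.0298,0,0],[0,0,0,-0.02645,-0.0298,0,0],[0,0,0,0,0,0,0],[0,0,0,0,0,0,0]]'
python3 -c "
from h import *
o=bot.get_obs();print(o['joint_pos'],totool(np.array([.5656,-.1522,.112])-o['position']))"
```

```text
time_s: 1.02
position: [0.4176, 0.2591, 0.2312]
tool_rot: [0.189, 0.982, -0.0, -0.0]
wrist_force: [1.4, 0.2, 0.1]
opening: -0.0
grip_force: 0.0
time_s: 2.1
position: [0.566, -0.1539, 0.2308]
tool_rot: [0.191, 0.982, -0.0, -0.0]
wrist_force: [-0.5, 0.7, -0.8]
opening: -0.0004
grip_force: 0.0
[ 0.10493604  0.43431891  0.08948588  1.9283145  -0.05233213  0.78168602
  1.4097815 ] [0.00102117 0.00154045 0.1187536 ]
```

```bash
python3 shift.py '[[0,0,0,0.001,0.0015,0.0295,0],[0,0,0,0,0,0.0295,0],[0,0,0,0,0,0.0295,0],[0,0,0,0,0,0.024,0],[0,0,0,0,0,0,0],[0,0,0,0,0,0,0]]'
python3 -c "
from h import *
cv2.imwrite('pics/s2.png',camrig.capture('top')[140:280,260:400].repeat(4,0).repeat(4,1))
o=bot.get_obs();print(totool(np.array([.5656,-.1522,.102])-o['position']))
w=camrig.capture('wrist');cv2.imwrite('pics/w2.png',w)"
```

```text
time_s: 2.6
position: [0.565, -0.148, 0.1181]
tool_rot: [0.188, 0.982, 0.0, -0.002]
wrist_force: [-0.4, -0.1, 1.0]
opening: -0.0
grip_force: 0.0
[-0.00109589 -0.00349415  0.01735335]
```

View pics/w2.png

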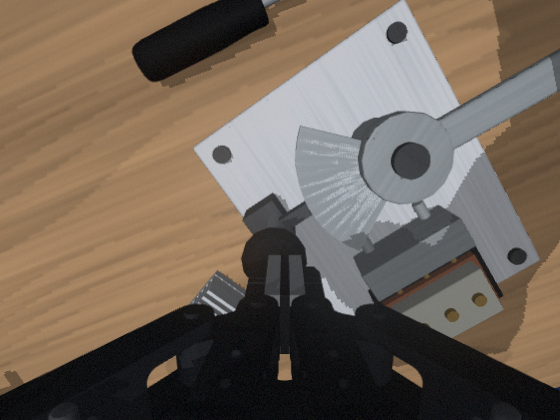

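The wrist view shows the plunger head centred at about (273,255), just beyond the fingertips at (285,258). I'll shift the few mm needed and touch down.

```bash
python3 -c "
from h import *
print(proj('wrist',[[.5656,-.1522,.102],[.5656-.016,-.1522,.102],[.5484,-.072,.082]]))"
python3 shift.py '[[0,0,0,-0.001,-0.0035,0.006,0],[0,0,0,0,0,0.004,0],[0,0,0,0,0,0,0],[0,0,0,0,0,0,0]]'
python3 -c "
from h import *
o=bot.get_obs();print(totool(np.array([.5656,-.1522,.102])-o['position']),o['wrist_force'])"
```

```text
[[275.81581269 258.98296036]
 [262.73528028 229.02747556]
 [414.97005377 156.44711379]]
time_s: 3.03
position: [0.5654, -0.1533, 0.1091]
tool_rot: [0.189, 0.982, 0.0, 0.0]
wrist_force: [-0.2, -0.5, -0.1]
opening: 0.0
grip_force: 0.0
[0.00025013 0.00103727 0.00708618] [-0.16624802 -0.49019382 -0.13340412]
```

```bash
python3 shift.py '[[0,0,0,0,0.0005,0.004,0],[0,0,0,0,0,0.004,0],[0,0,0,0,0,0.003,0],[0,0,0,0,0,0.003,0],[0,0,0,0,0,0.003,0],[0,0,0,0,0,0,0],[0,0,0,0,0,0,0],[0,0,0,0,0,0,0],[0,0,0,0,0,0,0]]'
```

```text
time_s: 3.78
position: [0.5662, -0.1527, 0.0925]
tool_rot: [0.189, 0.982, 0.0, 0.001]
wrist_force: [-1.2, 1.0, 11.3]
opening: -0.0001
grip_force: 5.6
```

```bash
python3 shift.py '[[0,0,0,0,0,0.0015,0],[0,0,0,0,0,0.001,0],[0,0,0,0,0,0,0],[0,0,0,0,0,0,0],[0,0,0,0,0,0,0]]'
```

```text
time_s: 4.2
position: [0.5663, -0.1528, 0.0918]
tool_rot: [0.189, 0.982, 0.0, 0.001]
wrist_force: [-5.8, 2.0, 31.2]
opening: 0.0002
grip_force: 15.8
```

The tool is on the stop: 31 N with z stalled at 0.0918. I'll hold for another second and check the lever.

```bash
python3 shift.py '[[0,0,0,0,0,-0.0003,0],[0,0,0,0,0,0,0],[0,0,0,0,0,0,0],[0,0,0,0,0,0,0],[0,0,0,0,0,0,0],[0,0,0,0,0,0,0],[0,0,0,0,0,0,0],[0,0,0,0,0,0,0],[0,0,0,0,0,0,0],[0,0,0,0,0,0,0],[0,0,0,0,0,0,0],[0,0,0,0,0,0,0]]'
python3 -c "
from h import *
cv2.imwrite('pics/t3.png',cv2.resize(camrig.capture('top')[140:280,260:400],(600,600),interpolation=2))"
```

```text
time_s: 5.2
position: [0.5663, -0.1528, 0.0918]
tool_rot: [0.189, 0.982, 0.0, 0.001]
wrist_force: [-5.9, 2.0, 28.9]
opening: 0.0002
grip_force: 14.3
```

View pics/t3.png

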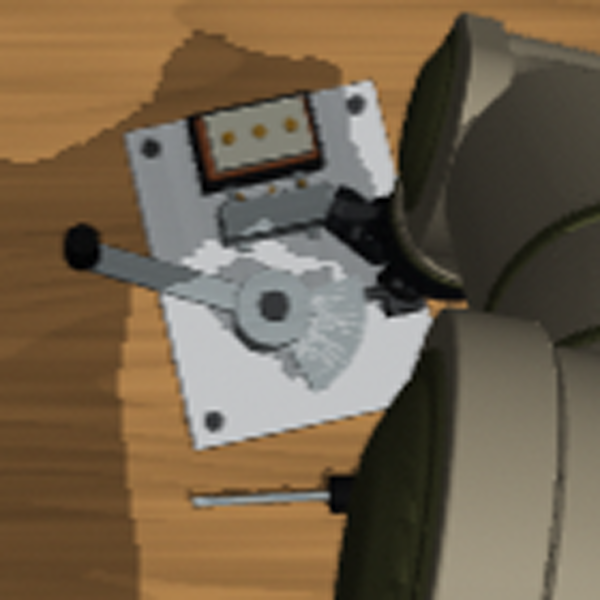

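The lever is home, with the knob at about (81,247) in the crop. Next I lift, turn the tool so it closes along the tangent, and open the fingers.

```bash
python3 shift.py '[[0,0,0,0,0,-0.01,0],[0,0,0,0,0,-0.015,0],[0,0,0,0,0,-0.025,0],[0,0,0,0,0,-0.025,0],[0,0,0.1237,0,0,0,0],[0,0,0.1237,0,0,0,0],[0,0,0.1237,0,0,0,0],[0,0,0.1237,0,0,0,0],[0,0,0.1237,0,0,0,0],[0,0,0.1237,0,0,0,0],[0,0,0.1237,0,0,0,0],[0,0,0.1237,0,0,0,0],[0,0,0.1237,0,0,0,0.06],[0,0,0.1237,0,0,0,0.06],[0,0,0.1237,0,0,0,0.06],[0,0,0.1237,0,0,0,0.06],[0,0,0,0,0,0,0.06],[0,0,0,0,0,0,0.06],[0,0,0,0,0,0,0.06]]'
python3 -c "
from h import *
s=600/140
K=unproj('top',((81.5)/s+259.5,247.5/s+139.5),.112);print('knob',K, 'pred .5831 .0429')
o=bot.get_obs();M=R.from_quat(o['tool_rot']).as_matrix();print(M[:,1],np.arctan2(M[1,1],M[0,1]),o['joint_pos'])
print(totool(np.array([.5831,.0429,.135])-o['position']))"
```

```text
time_s: 6.83
position: [0.5656, -0.1525, 0.1644]
tool_rot: [0.802, 0.598, -0.0, -0.0]
wrist_force: [0.6, -0.3, 0.6]
opening: 0.0602
grip_force: 0.0
knob [0.5786102  0.04373911 0.112     ] pred .5831 .0429
[ 9.58496284e-01 -2.85104914e-01 -2.47512113e-04] -0.28911589260907 [-0.17700176  0.5663632   0.51282579  2.00822798 -0.43465947  0.67470711
  0.32533349]
[ 0.19231971 -0.03892377  0.02936088]
```

```bash
python3 shift.py '[[0,0,0,0.039,-0.0083,0,0.06],[0,0,0,0.039,-0.0083,0,0.06],[0,0,0,0.039,-0.0083,0,0.06],[0,0,0,0.039,-0.0083,0,0.06],[0,0,0,0.0365,-0.0077,0,0.06],[0,0,0,0,0,0,0.06],[0,0,0,0,0,0,0.06],[0,0,0,0,0,0,0.06],[0,0,0,0,0,0,0.06]]'
python3 -c "
from h import *
o=bot.get_obs();print(proj('wrist',[[.5831,.0429,.112],[.579,.0437,.112],[.5484,-.072,.082]]))
w=camrig.capture('wrist');cv2.imwrite('pics/w4.png',w)"
```

```text
time_s: 7.58
position: [0.5821, 0.0417, 0.1648]
tool_rot: [0.803, 0.596, -0.0, 0.0]
wrist_force: [-0.1, -0.5, 0.0]
opening: 0.0601
grip_force: 0.0
[[284.8855011  232.98014156]
 [277.49131545 233.69777427]
 [284.97356958 375.05401619]]
```

View pics/w4.png

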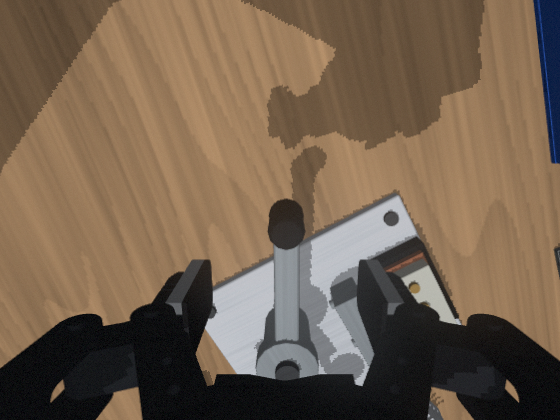

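The knob is at (287,231) and the pivot at (287,372), within 2–3 px of the home prediction. Next I descend and grip.

```bash
python3 shift.py '[[0,0,0,0.0027,0.0012,0.02,0.06],[0,0,0,0,0,0.025,0.06],[0,0,0,0,0,0.025,0.06],[0,0,0,0,0,0.0148,0.06],[0,0,0,0,0,0,0.06],[0,0,0,0,0,0,0.06]]'
python3 shift.py '[[0,0,0,0,0,0,0.02],[0,0,0,0,0,0,0.01],[0,0,0,0,0,0,0.01],[0,0,0,0,0,0,0.01],[0,0,0,0,0,0,0.01],[0,0,0,0,0,0,0.01]]'
python3 -c "
from h import *
o=bot.get_obs();print(totool(np.array([.5484,-.0720,.08])-o['position']),totool(o['wrist_force']),o['joint_pos'])"
```

```text
time_s: 8.13
position: [0.5838, 0.0441, 0.0796]
tool_rot: [0.803, 0.595, -0.001, -0.0]
wrist_force: [0.3, -0.5, 0.8]
opening: 0.0598
grip_force: 0.0
time_s: 8.63
position: [0.5845, 0.0457, 0.081]
tool_rot: [0.803, 0.596, 0.001, 0.0]
wrist_force: [-2.1, -0.6, 7.3]
opening: 0.0199
grip_force: 58.3
[-0.123123   -0.00049153  0.00091004] [-1.15681742 -1.8036711  -7.33768791] [-0.45673676  0.68236059  0.42903323  2.05856651 -0.56383684  0.51377173
  0.09407708]
```

```bash
cat > st.py <<'E'
from h import *
o=bot.get_obs();d=o['position'][:2]-[.5484,-.0720];q=R.from_quat(o['tool_rot']).as_matrix()
print('ang',round(np.arctan2(d[1],d[0])-1.2775,4),'r',round(np.hypot(*d),4),'yaw',round(np.arctan2(q[1,1],q[0,1])+.2915,4),'Ftool',totool(o['wrist_force']).round(1),'z',o['position'][2],'op',o['opening'],'t',o['time_s'])
E
python3 st.py
python3 shift.py '[[0,0,0,0,0,-0.001,0.01],[0,0,-0.02,-0.00002,-0.00242,0,0.01],[0,0,-0.02,-0.00002,-0.00242,0,0.01],[0,0,-0.02,-0.00002,-0.00242,0,0.01],[0,0,-0.02,-0.00002,-0.00242,0,0.01],[0,0,-0.02,-0.00002,-0.00242,0,0.01]]' >/dev/null; python3 st.py
python3 shift.py '[[0,0,-0.02,-0.00002,-0.00242,0,0.01],[0,0,-0.02,-0.00002,-0.00242,0,0.01],[0,0,-0.02,-0.00002,-0.00242,0,0.01],[0,0,-0.02,-0.00002,-0.00242,0,0.01],[0,0,0,0,0,0,0.01]]'>/dev/null; python3 st.py
python3 shift.py '[[0,0,-0.02,-0.00002,-0.00242,0,0.01],[0,0,-0.02,-0.00002,-0.00242,0,0.01],[0,0,-0.02,-0.00002,-0.00242,0,0.01],[0,0,-0.02,-0.00002,-0.00242,0,0.01],[0,0,-0.02,-0.00002,-0.00242,0,0.01],[0,0,0,0,0,0,0.01],[0,0,0,0,0,0,0.01]]'>/dev/null; python3 st.py
```

```text
ang -0.004 r 0.1231 yaw -0.0018 Ftool [-1.2 -1.8 -7.3] z 0.08102343552435169 op 0.01991485954990745 t 8.6333
ang 0.0922 r 0.123 yaw 0.0999 Ftool [-0.1  4.8  0.7] z 0.0811959635971766 op 0.01978022127304046 t 9.1333
ang 0.1764 r 0.123 yaw 0.1799 Ftool [-0.5  3.6 -3.7] z 0.08109180380957971 op 0.020052866425092263 t 9.55
ang 0.2779 r 0.1229 yaw 0.2793 Ftool [-1.1  2.1 -6. ] z 0.08104019396947545 op 0.019724793307868128 t 10.1333
```

```bash
for i in 1; do
python3 shift.py '[[0,0,-0.02,-0.00002,-0.00242,0,0.01],[0,0,-0.02,-0.00002,-0.00242,0,0.01],[0,0,-0.02,-0.00002,-0.00242,0,0.01],[0,0,-0.02,-0.00002,-0.00242,0,0.01],[0,0,-0.02,-0.00002,-0.00242,0,0.01],[0,0,0,0,0,0,0.01],[0,0,0,0,0,0,0.01]]'>/dev/null; python3 st.py
python3 shift.py '[[0,0,-0.02,-0.00002,-0.00242,0,0.01],[0,0,-0.02,-0.00002,-0.00242,0,0.01],[0,0,-0.02,-0.00002,-0.00242,0,0.01],[0,0,-0.02,-0.00002,-0.00242,0,0.01],[0,0,-0.02,-0.00002,-0.00242,0,0.01],[0,0,0,0,0,0,0.01],[0,0,0,0,0,0,0.01]]'>/dev/null; python3 st.py
python3 shift.py '[[0,0,-0.02,-0.00002,-0.00242,0,0.01],[0,0,-0.02,-0.00002,-0.00242,0,0.01],[0,0,-0.02,-0.00002,-0.00242,0,0.01],[0,0,-0.02,-0.00002,-0.00242,0,0.01],[0,0,-0.02,-0.00002,-0.00242,0,0.01],[0,0,0,0,0,0,0.01],[0,0,0,0,0,0,0.01]]'>/dev/null; python3 st.py
python3 shift.py '[[0,0,-0.02,-0.00002,-0.00242,0,0.01],[0,0,-0.02,-0.00002,-0.00242,0,0.01],[0,0,-0.02,-0.00002,-0.00242,0,0.01],[0,0,-0.02,-0.00002,-0.00242,0,0.01],[0,0,-0.02,-0.00002,-0.00242,0,0.01],[0,0,0,0,0,0,0.01],[0,0,0,0,0,0,0.01]]'>/dev/null; python3 st.py; done
python3 -c "
from h import *
cv2.imwrite('pics/w5.png',camrig.capture('wrist'))"
```

```text
ang 0.3753 r 0.1229 yaw 0.3791 Ftool [-1.3  1.6 -8. ] z 0.08101664518136498 op 0.020031073434442027 t 10.7167
ang 0.4775 r 0.1228 yaw 0.4792 Ftool [-2.8  1.4 -7.3] z 0.08098705078109425 op 0.020307649896668663 t 11.3
ang 0.5723 r 0.1228 yaw 0.5788 Ftool [-1.5  2.  -6.2] z 0.08102503326923066 op 0.019860129225238457 t 11.8833
ang 0.6756 r 0.1228 yaw 0.6789 Ftool [-1.9  0.8 -7.7] z 0.08096223844281085 op 0.019710830923107717 t 12.4667
```

View pics/w5.png

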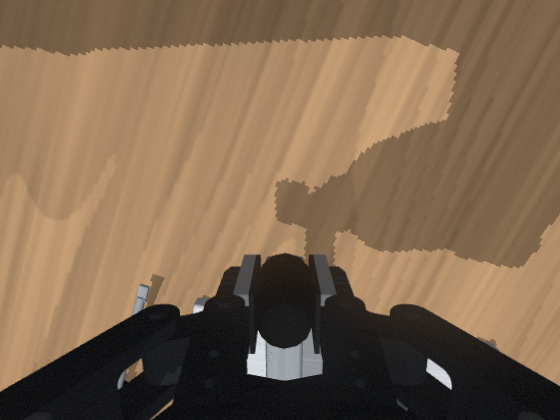

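The knob sits squarely between the pads at (285,300). Now the fourth click in finer steps, watching the moment about the pivot.

```bash
cat >> st.py <<'E'
T=o['ft_torque'];F=o['wrist_force'];print('   pivot moment/0.12 N:',round((d[0]*F[1]-d[1]*F[0]+T[2])/.12,2),'Tz',round(T[2],3))
E
python3 st.py
python3 shift.py '[[0,0,-0.02,-0.00002,-0.00242,0,0.01],[0,0,-0.02,-0.00002,-0.00242,0,0.01],[0,0,-0.02,-0.00002,-0.00242,0,0.01],[0,0,0,0,0,0,0.01],[0,0,0,0,0,0,0.01]]'>/dev/null; python3 st.py
python3 shift.py '[[0,0,-0.02,-0.00002,-0.00242,0,0.01],[0,0,-0.02,-0.00002,-0.00242,0,0.01],[0,0,0,0,0,0,0.01],[0,0,0,0,0,0,0.01]]'>/dev/null; python3 st.py
python3 shift.py '[[0,0,-0.02,-0.00002,-0.00242,0,0.01],[0,0,0,0,0,0,0.01],[0,0,0,0,0,0,0.01]]'>/dev/null; python3 st.py
python3 shift.py '[[0,0,-0.02,-0.00002,-0.00242,0,0.01],[0,0,0,0,0,0,0.01],[0,0,0,0,0,0,0.01]]'>/dev/null; python3 st.py
python3 shift.py '[[0,0,-0.02,-0.00002,-0.00242,0,0.01],[0,0,0,0,0,0,0.01],[0,0,0,0,0,0,0.01]]'>/dev/null; python3 st.py
```

```text
ang 0.6748 r 0.1229 yaw 0.6787 Ftool [-2.3  0.3 -7.2] z 0.08099072928738135 op 0.019903713333638957 t 12.5167
   pivot moment/0.12 N: -3.2 Tz -0.348
ang 0.7323 r 0.1229 yaw 0.7387 Ftool [-2.   0.9 -7.1] z 0.08098526705050044 op 0.019450055163819487 t 12.9333
   pivot moment/0.12 N: -5.13 Tz -0.499
ang 0.7706 r 0.1229 yaw 0.7787 Ftool [-1.4  1.7 -6.5] z 0.0810027441482399 op 0.020307310278336013 t 13.2667
   pivot moment/0.12 N: -5.99 Tz -0.51
ang 0.7915 r 0.1229 yaw 0.7986 Ftool [-0.8  1.2 -7.8] z 0.08097921410000684 op 0.01985249193033354 t 13.5167
   pivot moment/0.12 N: -5.31 Tz -0.487
ang 0.817 r 0.123 yaw 0.8187 Ftool [-1.1 -0.6 -9.7] z 0.08093803562670883 op 0.020293247363280132 t 13.7667
   pivot moment/0.12 N: -2.83 Tz -0.405
ang 0.842 r 0.1229 yaw 0.8387 Ftool [ -3.3  -3.6 -10.5] z 0.08094202953361743 op 0.019799687667229313 t 14.0167
   pivot moment/0.12 N: 1.92 Tz -0.204
```

The moment rises to 6 N, then drops off between 0.80 and 0.84, so the fourth click is done. I'll go 5–6 mm past it.

```bash

python3 shift.py '[[0,0,-0.02,-0.00002,-0.00242,0,0.01],[0,0,0,0,0,0,0.01],[0,0,0,0,0,0,0.01]]'>/dev/null; python3 st.py
python3 shift.py '[[0,0,-0.02,-0.00002,-0.00242,0,0.01],[0,0,0,0,0,0,0.01],[0,0,0,0,0,0,0.01]]'>/dev/null; python3 st.py
python3 shift.py '[[0,0,-0.02,-0.00002,-0.00242,0,0.01],[0,0,0,0,0,0,0.01],[0,0,0,0,0,0,0.01],[0,0,0,0,0,0,0.01],[0,0,0,0,0,0,0.01],[0,0,0,0,0,0,0.01]]'>/dev/null; python3 st.py
python3 -c "
from h import *
cv2.imwrite('pics/t6.png',cv2.resize(camrig.capture('top')[140:280,250:400],(640,600),interpolation=2))"
```

```text
ang 0.8572 r 0.123 yaw 0.8587 Ftool [-2.1 -0.6 -9.7] z 0.0809287499536023 op 0.020302062289061503 t 14.2667
   pivot moment/0.12 N: -2.07 Tz -0.323
ang 0.8736 r 0.1229 yaw 0.8786 Ftool [-1.5  1.4 -7.8] z 0.080954710907004 op 0.019681515716821953 t 14.5167
   pivot moment/0.12 N: -5.18 Tz -0.448
ang 0.8924 r 0.1229 yaw 0.8985 Ftool [-2.1  0.5 -9. ] z 0.08095728505707624 op 0.019726947387536768 t 15.0167
   pivot moment/0.12 N: -5.12 Tz -0.547
```

View pics/t6.png

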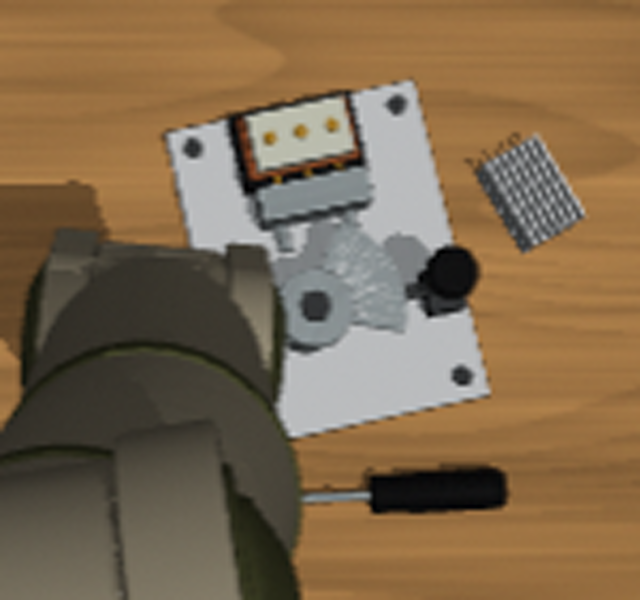

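The plunger is up, the heatsink and screwdriver are where they were, and the hand carries about 5 N at roughly 0.89 rad. I'm handing it in.

```bash
python3 -c "
from rig import bot, camrig
print(bot.sign_off())"
```

```text
the job is handed in; nothing more can be done
None
```

I pressed the plunger to its stop until the lever was home, released it, then pulled the lever four clicks; the gripper now holds it at about 0.89 rad, roughly 6 mm past the fourth click, and the job is handed in at about 15 s.

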